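# Load the stall's chilled dip tray and set its draw timer

### The arm

A 6-joint arm with a two-finger parallel gripper is mounted at the origin on the work surface. World frame = base frame: x ahead of the robot, y to its left, z up, the work surface at z = 0. Lengths are in m, angles in rad, forces in N, time in s.
With the tool pointing down it reaches from about 0.4 to 0.825 m from the base axis. Payload 7 kg.
Tool frame: the origin (TCP) lies midway between the tips of the shut fingers; the grasp point (between the pads) lies 19 mm behind it; z points along the fingers, y is the line along which they close (so a half turn about z gives the same grasp; the last joint's range is limited). The gripper opens to 88 mm and grips with 3 to 60 N. Pads are 19 mm wide; open, the fingers measure 130 mm over their backs; the gripper's body (78 mm by 193 mm) begins 47 mm behind the grasp point.
Start: joints at [-0.876, 0.359, 0.012, 0, -1.224, -0.288], TCP at [0.267, -0.62, 0.227] pointing down, gripper open.
Joint ranges: [-3.07, 3.07], [-1.43, 2.12], [-1.02, 1.25], [-3.03, 1.67], [-3.05, -0], [-3.03, 3.03]. Speed limits (rad/s): [2.39, 2.39, 3.01, 3.14, 3.14, 3.14].

### API

Orientations are given as [roll, pitch, yaw] about the fixed x, y, z axes, in that order (R = Rz(yaw) Ry(pitch) Rx(roll)).
In Python, from station import arm, grab_frame, camera_params, spot_in gives the robot as it stands.
- The arm moves only by the shell command python3 -m jog 'ROWS' [FORCE]. ROWS is JSON, a list that holds one entry, the list of rows, each a list of 7 numbers: the shift along the tool's x, y, z in mm, then the turn, a rotation vector about the tool's x, y, z in rad, then the finger opening in mm, from 0 to 87.6. In form: [[[x, y, z, wx, wy, wz, fingers], ...]]. A call has 1 to 20 rows; each row is the pose to reach, as a shift and turn from the pose commanded when the call began, along the tool's axes at that moment; what a row does not reach only later rows make up. A row lasts 1/8 s, in which the tool goes at most 62.5 mm and 10.7 degrees, less where a joint would pass 70% of its speed; a pose out of reach is approached as far as the arm can. A call with a gripper value outside its range is refused whole. The fingers move at their own pace and stop on an object; FORCE is the grip in N (left out, the last holds). Time passes only in rows, so rows that repeat a pose let the fingers close. It gives the time, the measured TCP pose, the force, the opening and the grip force at its end, in the units of the state.
- arm.get_state(): the state, without advancing time (a new reading comes with each control period).
- grab_frame(name): name is "scene" or "top" or "wrist"; returns (picture, depth): 384x512x3 uint8, blue, green, red; 384x512 float32, m along the optical axis (not along the pixel's ray), 0 where there is no reading.
- camera_params(name): a dict with "mtx" (3x3 intrinsics, pixels), "k1" (the pictures are not rectified: a ray, as slopes to the right and down, at radius r is drawn at 1 + k1 r^2 times it, then the intrinsics apply), "R" (3x3) and "t" (3): a world point X has camera coordinates R X + t. Camera axes: x right, y down, z forward; pixel columns grow to the right and rows downward; lengths in m; the calibration is good to about 2 mm. A picture is of the moment at which its call begins: read the wrist's pose just before it. camera_params takes no time and is no camera call; for the wrist camera it gives the pose at the moment of the call.
- arm.job_done(): hands the job in; it is judged then, once.
Trained networks look in the newest picture that a camera, given by its name, has taken for a name from the list of things; names that differ only in an ending like _2 or _b are one class to them, and where a whole thing is asked for, a point or a joint stands for the part that bears it (a point fixed in the world has none). Each returns a list of dicts, best first, with "confidence" (0 to 1); they miss things now and then, are a little off and sometimes report something else, mostly with a low value. They report only what shows in the picture. A call takes as long as a camera call.
- spot_in(query, camera): "uv" ([column, row] in pixels, amid what is visible of it).
The state is a dict: "t": time; "q": joint angles; "qd": joint speeds; "joint_efforts": joint torques, N m; "eef_pos": TCP position; "ee_rot": TCP orientation; "force": force on the tool from outside, world axes, zero at the start; "moment": the same for the moment, N m; "width": finger opening in m; "gripper_force": force on a finger pad.
Only numpy, scipy, OpenCV 4.12 (cv2) and the standard library are available. Lean on these libraries where they do the work, as an engineer would, in place of code of your own. Each camera call takes 0.05 s, during which the arm holds its last target. There are 200 camera calls.

### The job

Put the square dip tubs out on the chilled tray: first pull the cold-air shutter knob on its control box right out, then stand every square tub on the table flat and upright in the tray, and only when all are in push the shutter knob fully home. Then start the chill timer: draw its sprung slide out until its pointer lines up with the marker clip, hold it there for a good second, and let go so that it runs back. Leave the other things on the stall where they are.

Things in the scene. Friction and masses are not known exactly. Their poses are not given: they have to be found in the camera images.
- cooler: Fixed low stainless chilled tray, grey control box at its -y end. Origin on the table under the tray's centre. Inside 130 mm (x) by 345 (y: -175 to +170); floor 6 mm, rims 30 mm above the table, walls 5 mm. Control box 110 (x) by 95 (y) by 85 high, centred at x +15, y -222.5, front at x -40. One row along y at 80 mm pitch takes four tubs.
- tray_in (a point): Centre of the tray's inner floor, 6 mm above the table; axes as cooler.
- shutter (a joint): Travel of the cold-air shutter knob (m): 0 home, 0.045 fully out at its end stop. It is pulled out along the tray's own -x, towards the robot. A click detent half way takes about 4 N to pass; the knob stays where it is left.
- shutter_grip (a point): Point to hold on the shutter knob, 65 mm above the table: in an upright black plate 14 mm thick (tray's x), 44 mm wide (y), from 27 to 83 mm above the table. At home its centre is 50 mm in front of the control box; a 10 mm rod runs back from it 34 mm above the table.
- timer: The draw timer: fixed aluminium case 120 (x) by 110 (y) by 90 mm high with a dial on top, and a white scale plate 10 mm thick in front (own x -60 to -270, y -30 to +75). Origin on the table under the case's centre; its own -x points roughly at the robot.
- slide (a joint): How far the timer's sprung slide is drawn out (m): 0 home, 0.13 end stop, along the timer's own -x. The spring pulls back with 3 N at home, rising 4 N per 100 mm; a damper adds about 1.5 N per 10 mm/s, so draw slowly (30 to 50 mm/s). Let go, it runs home by itself in some seconds.
- slide_grip (a point): Point to hold on the slide, 70 mm above the table: in an upright black plate 14 mm thick (timer's x), 44 mm wide (y), from 26 to 88 mm above the table. At home it stands 50 mm in front of the case; a flat bar (top at 34 mm) runs back from it.
- pointer (a point): Tip of the slide's thin steel pointer, low over the scale plate on the plate's +y side; it moves with the slide.
- marker: Marker clip: dark steel block 16 (x) by 10 by 30 mm high with a white line on top, fixed on the scale plate beside the pointer's path, 55 to 105 mm of draw from home. Origin on the plate in the plane of its line; axes as the timer. The slide is set when the pointer's position along this x axis equals the clip's, within 5 mm.
- tub1: A square lidded dip tub, white lid, 64 by 64 mm, 45 mm high, 105 to 210 g, standing on the table. Origin at the centre of its underside, z up, x and y across its flat sides. May be absent (None): three or four of the five are present.
- tub2: A square lidded dip tub, white lid, 64 by 64 mm, 45 mm high, 105 to 210 g, standing on the table. Origin at the centre of its underside, z up, x and y across its flat sides. May be absent (None): three or four of the five are present.
- tub3: A square lidded dip tub, white lid, 64 by 64 mm, 45 mm high, 105 to 210 g, standing on the table. Origin at the centre of its underside, z up, x and y across its flat sides. May be absent (None): three or four of the five are present.
- tub4: A square lidded dip tub, white lid, 64 by 64 mm, 45 mm high, 105 to 210 g, standing on the table. Origin at the centre of its underside, z up, x and y across its flat sides. May be absent (None): three or four of the five are present.
- tub5: A square lidded dip tub, white lid, 64 by 64 mm, 45 mm high, 105 to 210 g, standing on the table. Origin at the centre of its underside, z up, x and y across its flat sides. May be absent (None): three or four of the five are present.
- roll: Bystander, not to be moved: a round bread roll, 80 mm across. Origin at its underside.
- lids: Bystander, not to be moved: a stack of round white-and-grey lids, 84 mm across, 22 mm high. Origin at its underside.
- dip: Bystander, not to be moved: a round lidded dip tub, 76 mm across, 50 mm high. Origin at its underside.
- spatula: Bystander, not to be moved: a spatula 200 mm long lying on the table. Origin at its underside.

How it is judged:
On the way, in this order (a step that is already met when the one before it is completed fails the run):
1. the shutter knob is pulled right out (value of joint shutter above 0.038 m), for 0.2 s.
2. every tub stands in the tray while the shutter is still out (x of tub1 in the frame of tray_in between -0.036 and 0.036 m and y of tub1 in the frame of tray_in between -0.143 and 0.143 m and z of each of tub1, tub2, tub3, tub4, tub5 in the frame of tray_in below 0.006 m and angle between each of tub1, tub2, tub3, tub4, tub5's own z axis and vertical below 0.12 rad and linear speed of each of tub1, tub2, tub3, tub4, tub5 below 0.03 m/s and x of tub2 in the frame of tray_in between -0.036 and 0.036 m and y of tub2 in the frame of tray_in between -0.143 and 0.143 m and x of tub3 in the frame of tray_in between -0.036 and 0.036 m and y of tub3 in the frame of tray_in between -0.143 and 0.143 m and x of tub4 in the frame of tray_in between -0.036 and 0.036 m and y of tub4 in the frame of tray_in between -0.143 and 0.143 m and x of tub5 in the frame of tray_in between -0.036 and 0.036 m and y of tub5 in the frame of tray_in between -0.143 and 0.143 m and value of joint shutter above 0.036 m), for 0.3 s.
3. the shutter knob is pushed home (value of joint shutter below 0.005 m), for 0.2 s.
4. the slide's pointer is held at the marker clip (x of pointer in the frame of marker between -0.005 and 0.005 m), for 0.6 s.
At the end, for the whole second after the job is handed in: Every tub present stands flat, upright (within 7 degrees) and at rest on the tray floor, inside its walls; the shutter knob is home (within 5 mm); the timer slide, having been held within 5 mm of the marker clip for 0.6 s, has been let go and is running back or home (x of tub1 in the frame of tray_in between -0.036 and 0.036 m and y of tub1 in the frame of tray_in between -0.143 and 0.143 m and z of each of tub1, tub2, tub3, tub4, tub5 in the frame of tray_in below 0.006 m and angle between each of tub1, tub2, tub3, tub4, tub5's own z axis and vertical below 0.12 rad and linear speed of each of tub1, tub2, tub3, tub4, tub5 below 0.03 m/s and x of tub2 in the frame of tray_in between -0.036 and 0.036 m and y of tub2 in the frame of tray_in between -0.143 and 0.143 m and x of tub3 in the frame of tray_in between -0.036 and 0.036 m and y of tub3 in the frame of tray_in between -0.143 and 0.143 m and x of tub4 in the frame of tray_in between -0.036 and 0.036 m and y of tub4 in the frame of tray_in between -0.143 and 0.143 m and x of tub5 in the frame of tray_in between -0.036 and 0.036 m and y of tub5 in the frame of tray_in between -0.143 and 0.143 m and value of joint shutter below 0.005 m and (value of joint slide below 0.004 m or velocity of joint slide below -0.002 m/s)); the robot touches nothing.
It fails at once if a bystander is moved more than 60 mm (distance of any of roll, lids, dip, spatula from where it was at the start of the episode above 0.06 m).
Of tub1, tub2, tub3, tub4, tub5 only 3 to 4 are there at a start; the rules pass over those that are not, and their reading is None.
At some moment in a run one of tub1, tub2, tub3, tub4, tub5 may be knocked a few centimetres aside while the robot is not near it.
It also fails if it takes over 208 s, if anything falls off the work surface, if the arm or the gripper's body presses on something with over 40 N, if the wrist force passes 120 N, or if a joint passes its speed limit or range.

## Working session

There is one attempt and no reset: what is moved stays moved. The work goes in short steps, Python scripts to look and compute and a shell command to move; the robot and the scene stay as the last step left them, time stands still between calls to the robot, and variables do not carry over. Pictures are saved under pics/ and viewed, at most 14 in all, crops included, and the job is handed in when it is done.

```bash
mkdir -p pics; ls
python3 - <<'E'
from station import arm, grab_frame, camera_params, spot_in
import cv2
for n in("top","scene"):
    p,d=grab_frame(n); cv2.imwrite(f"pics/{n}0.png",p)
    c=camera_params(n); print(n,c)
    for q in ("tub1","cooler","shutter_grip","timer","slide_grip","pointer","marker","roll","lids","dip","spatula"):
        print(q,[(r['uv'],round(r['confidence'],2)) for r in spot_in(q,n)])
print(arm.get_state())
E
```

```text
pics
top {'mtx': array([[358.19217148,   0.        , 262.04474245],
       [  0.        , 358.19217148, 193.75495321],
       [  0.        ,   0.        ,   1.        ]]), 'k1': -0.10085561432078312, 'R': array([[ 0.02323409, -0.99969896, -0.00788428],
       [-0.9948691 , -0.02234365, -0.09867236],
       [ 0.09846649,  0.01013639, -0.99508874]]), 't': array([-0.0205516 ,  0.49737302,  0.95755879])}
tub1 [([381.9, 233.7], 0.78), ([253.1, 208.0], 0.73), ([295.4, 210.4], 0.71)]
cooler [([311.7, 144.0], 0.75)]
shutter_grip [([372.0, 175.5], 0.75), ([404.5, 198.8], 0.61)]
timer [([152.9, 149.1], 0.78)]
slide_grip [([155.7, 153.0], 0.62)]
pointer [([153.6, 149.3], 0.82)]
marker [([147.5, 186.7], 0.48)]
roll [([133.5, 275.3], 0.77)]
lids [([187.9, 255.9], 0.82)]
dip [([310.9, 145.7], 0.75), ([403.9, 200.5], 0.65)]
spatula [([345.1, 286.9], 0.85), ([136.7, 275.5], 0.37)]
scene {'mtx': array([[455.95096251,   0.        , 256.61122235],
       [  0.        , 455.95096251, 183.39278432],
       [  0.        ,   0.        ,   1.        ]]), 'k1': -0.08071158624672178, 'R': array([[-0.57721599,
[... 665 characters left out ...]
.7], 0.26)]
{'t': 1.2, 'q': array([-8.75929832e-01,  3.58601844e-01,  1.18975530e-02,  1.40911728e-05,
       -1.22411753e+00, -2.88088478e-01]), 'qd': array([ 7.52425634e-04, -7.41027414e-05, -2.29436625e-04, -1.72429862e-03,
       -1.47936213e-03, -3.05596282e-04]), 'joint_efforts': array([ 1.82640824e-04, -5.82399023e+01,  2.93310124e+01,  7.00265452e+00,
        1.26599689e-02, -1.70779367e-05]), 'eef_pos': array([ 0.26702407, -0.61990827,  0.22656153]), 'ee_rot': array([ 3.14157198e+00, -1.99494339e-05, -2.73480985e+00]), 'force': array([-0.56953864, -0.27697214,  0.49900148]), 'moment': array([-0.00196808, -0.07384554, -0.02991394]), 'gripper_force': 0.0, 'width': 0.08729521623403357}
```

View top.

View pics/top0.png

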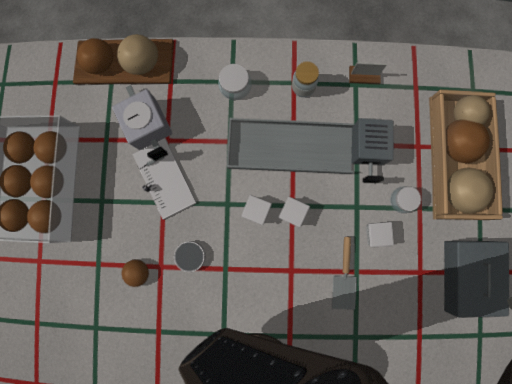

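View pics/scene0.png

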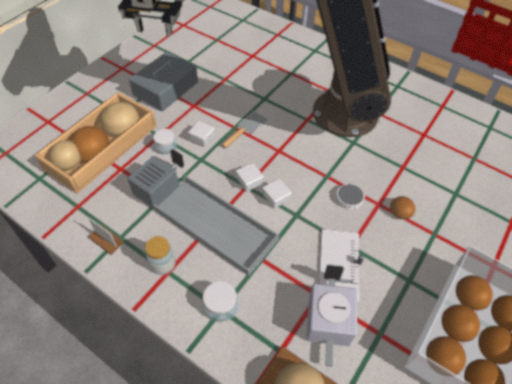

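```bash
cat > h.py <<'E'
from station import arm, grab_frame, camera_params, spot_in
import cv2, numpy as np
from scipy.spatial.transform import Rotation as Ro
def cloud(n,save=None):
    c=camera_params(n); p,d=grab_frame(n)
    if save: cv2.imwrite(f"pics/{save}.png",p)
    v,u=np.mgrid[:384,:512]
    # k1 only, per r^2 -> OpenCV dist model
    xy=cv2.undistortPoints(np.stack([u.ravel(),v.ravel()],1).astype(np.float64)[:,None],c["mtx"],np.array([c["k1"],0,0,0.]))[:,0]
    X=np.c_[xy,np.ones(len(xy))]*d.reshape(-1,1)
    W=((X-c["t"])@c["R"]).reshape(384,512,3); W[d==0]=np.nan
    return p,W
def rect(W,uv,zlo,zhi,r=30,mask=None):
    """min-area rectangle of connected patch at height zlo..zhi near uv -> centre, size, yaw(mod 90)"""
    m=(W[...,2]>zlo)&(W[...,2]<zhi)
    if mask is not None: m&=mask
    n,l=cv2.connectedComponents(m.astype(np.uint8))
    v,u=np.nonzero(m)
    k=np.argmin((u-uv[0])**2+(v-uv[1])**2); P=W[l==l[v[k],u[k]]]
    (cx,cy),(w,h),a=cv2.minAreaRect((P[:,:2]*1000).astype(np.float32))
    return dict(c=(round(cx,1),round(cy,1)),size=(round(w,1),round(h,1)),ang=round(a,1),n=len(P),z=round(float(np.median(P[:,2]))*1000,1))
def togo(pos,yaw):
    """shift (mm, tool axes) and turn about tool z from present pose to TCP pos (m), tool down, tool-y along world yaw+90 (mod pi)"""
    s=arm.get_state(); R=Ro.from_euler('xyz',s['ee_rot']); 
    sh=R.inv().apply(np.array(pos)-s['eef_pos'])*1000
    best=None
    for k in range(-2,3):
        T=Ro.from_euler('xyz',[np.pi,0,yaw+k*np.pi]); w=(R.inv()*T).as_rotvec()
        if best is None or np.linalg.norm(w)<np.linalg.norm(best): best=w
    print('shift',sh.round(1),'turn',best.round(3),'t',s['t'],'yaw',s['ee_rot'][2].round(3),'q6',s['q'][5].round(2))
E
python3 - <<'E'
from h import *
for n,t in (("top",[(256,209),(294,211),(380,234)]),("scene",[(274,192),(250,174),(199,134)])):
    p,W=cloud(n)
    for uv in t: print(n,uv,rect(W,uv,.033,.06))
    print('box',rect(W,(374,135) if n=="top" else (153,175),.075,.095))
    print('case',rect(W,(142,125) if n=="top" else (333,310),.08,.1))
    print('plate',rect(W,(170,185) if n=="top" else (341,245),.006,.014))
    print('knob',rect(W,(373,179) if n=="top" else (177,158),.05,.09))
    print('slide',rect(W,(157,153) if n=="top" else (333,271),.06,.078))
    print('mark',rect(W,(147,187) if n=="top" else (359,260),.03,.045))
    print('tray floor',rect(W,(290,145) if n=="top" else (215,220),.002,.013))
    print('rim',rect(W,(290,121) if n=="top" else (215,245),.02,.035))
E
```

```text
top (256, 209) {'c': (453.7, 4.7), 'size': (64.0, 63.8), 'ang': 69.4, 'n': 567, 'z': 44.3}
top (294, 211) {'c': (450.9, -95.8), 'size': (62.3, 63.8), 'ang': 64.6, 'n': 547, 'z': 44.4}
top (380, 234) {'c': (394.0, -330.6), 'size': (64.4, 66.1), 'ang': 5.3, 'n': 569, 'z': 44.5}
box {'c': (645.5, -306.2), 'size': (93.8, 112.7), 'ang': 89.9, 'n': 1439, 'z': 84.2}
case {'c': (694.3, 328.9), 'size': (120.8, 112.6), 'ang': 28.0, 'n': 1733, 'z': 90.1}
plate {'c': (546.0, 262.6), 'size': (214.6, 129.9), 'ang': 28.2, 'n': 2335, 'z': 9.5}
knob {'c': (541.4, -304.9), 'size': (14.1, 43.8), 'ang': 1.6, 'n': 123, 'z': 80.8}
slide {'c': (592.7, 273.5), 'size': (8.2, 41.3), 'ang': 39.9, 'n': 34, 'z': 69.8}
mark {'c': (506.9, 313.1), 'size': (16.1, 9.7), 'ang': 47.1, 'n': 28, 'z': 38.3}
tray floor {'c': (639.0, -88.5), 'size': (345.9, 126.1), 'ang': 88.7, 'n': 5111, 'z': 5.5}
rim {'c': (636.1, -86.0), 'size': (351.0, 140.2), 'ang': 88.9, 'n': 784, 'z': 28.6}
scene (274, 192) {'c': (455.7, 7.4), 'size': (65.8, 65.2), 'ang': 69.3, 'n': 401, 'z': 44.9}
scene (250, 174) {'c': (452.8, -94.9), 'size': (65.6, 66.2), 'ang': 64.0, 'n': 376, 'z': 44.6}
scene (199, 134) {'c': (396.8, -330.9), 'size': (68.8, 65.7), 'ang': 1.9, 'n': 313, 'z': 45.3}
box {'c': (648.1, -305.9), 'size': (111.5, 97.2), 'ang': 0.1, 'n': 1019, 'z': 85.4}
case {'c': (696.4, 329.6), 'size': (122.0, 108.9), 'ang': 28.2, 'n': 2186, 'z': 90.8}
plate {'c': (540.6, 271.5), 'size': (208.4, 105.2), 'ang': 27.8, 'n': 1592, 'z': 9.9}
knob {'c': (544.4, -304.2), 'size': (45.2, 15.8), 'ang': 88.1, 'n': 126, 'z': 75.6}
slide {'c': (603.7, 280.2), 'size': (6.6, 44.5), 'ang': 24.2, 'n': 60, 'z': 68.9}
mark {'c': (508.5, 314.0), 'size': (17.4, 11.1), 'ang': 48.3, 'n': 30, 'z': 39.2}
tray floor {'c': (631.7, -95.9), 'size': (350.7, 124.9), 'ang': 88.5, 'n': 4114, 'z': 6.3}
rim {'c': (636.6, -131.4), 'size': (447.7, 144.9), 'ang': 88.6, 'n': 967, 'z': 28.4}
```

Run:
```python
from h import *
togo([.542,-.3045,.150],np.radians(-91.1))
```

```text
shift [-377.3  180.9   76.6] turn [ 0.    -0.    -1.145] t 1.3 yaw -2.735 q6 -0.29
```

```bash
python3 -m jog '[[[-377,181,77,0,0,-1.145,40],[-377,181,77,0,0,-1.145,40],[-377,181,77,0,0,-1.145,40],[-377,181,77,0,0,-1.145,40],[-377,181,77,0,0,-1.145,40],[-377,181,77,0,0,-1.145,40],[-377,181,77,0,0,-1.145,40],[-377,181,77,0,0,-1.145,40],[-377,181,77,0,0,-1.145,40],[-377,181,77,0,0,-1.145,40],[-377,181,77,0,0,-1.145,40],[-377,181,77,0,0,-1.145,40]]]' 30
python3 - <<'E'
from h import *
togo([.5425,-.3045,.046],np.radians(-91.1))
s=arm.get_state();print(s['eef_pos'],s['ee_rot'],s['q'],s['width'])
p,W=cloud("wrist","w0")
c=camera_params("wrist"); print(c['R'],c['t'])
for uv in ((256,192),): print(rect(W,uv,.07,.083))
E
```

```text
t: 2.8
eef_pos: [0.5413, -0.3051, 0.1498]
ee_rot: [-3.141, -0.0, -1.591]
force: [-0.3, -0.0, 0.5]
width: 0.0397
gripper_force: 0.0
shift [ -0.7  -1.2 103.8] turn [-0.    -0.    -0.001] t 2.8 yaw -1.591 q6 0.18
[ 0.54129655 -0.30514765  0.14978817] [-3.14125716e+00 -7.04415856e-05 -1.59094103e+00] [-1.99530392e-01  3.29113341e-01 -2.15749788e-01  1.10524711e-05
 -1.02559052e+00  1.79379970e-01] 0.039664420515503826
[[-9.99794845e-01  2.02464573e-02 -5.91260273e-04]
 [ 1.91581323e-02  9.54721917e-01  2.96882176e-01]
 [ 6.57530144e-03  2.96809942e-01 -9.54913935e-01]] [0.54686521 0.26530652 0.40465369]
{'c': (541.2, -302.9), 'size': (43.0, 13.7), 'ang': 89.0, 'n': 642, 'z': 82.0}
```

View pics/w0.png

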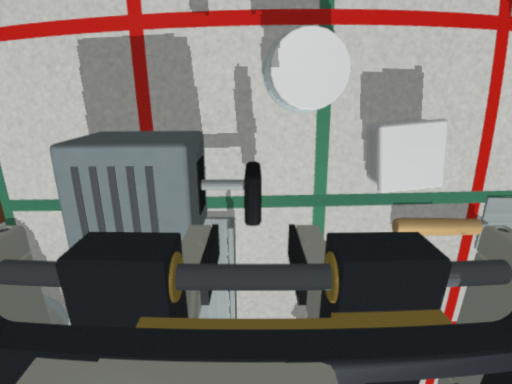

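```bash
python3 -m jog '[[[0,0,40,0,0,0,40],[0,0,80,0,0,0,40],[0,0,104,0,0,0,40],[0,0,104,0,0,0,40],[0,0,104,0,0,0,0],[0,0,104,0,0,0,0],[0,0,104,0,0,0,0],[0,0,104,0,0,0,0],[0,8,104,0,0,0,0],[0,16,104,0,0,0,0],[0,24,104,0,0,0,0],[0,32,104,0,0,0,0],[0,40,104,0,0,0,0],[0,45,104,0,0,0,0],[0,46,104,0,0,0,0],[0,46,104,0,0,0,0],[0,46,104,0,0,0,0]]]' 30
```

```text
t: 4.97
eef_pos: [0.4969, -0.3037, 0.0465]
ee_rot: [-3.139, -0.001, -1.589]
force: [3.0, 2.8, 6.0]
width: 0.0139
gripper_force: 30.0
```

```bash
python3 -m jog '[[[0,0,0,0,0,0,40],[0,0,0,0,0,0,40],[0,0,0,0,0,0,40],[0,0,-50,0,0,0,40],[0,0,-110,0,0,0,87],[0,0,-130,0,0,0,87],[0,0,-130,0,0,0,87]]]' 20
python3 - <<'E'
from h import *
p,W=cloud("wrist","w1")
for r in spot_in("tub1","wrist"): print(r,rect(W,r['uv'],.035,.055))
p,W=cloud("top","t1")
print('knob',rect(W,(373,190),.05,.09))
for r in spot_in("tub1","top"): print(r,rect(W,r['uv'],.033,.06))
togo([.395,-.331,.150],np.radians(3.6))
E
```

```text
t: 5.85
eef_pos: [0.4964, -0.304, 0.1774]
ee_rot: [-3.138, -0.001, -1.59]
force: [-0.1, 0.2, -0.4]
width: 0.0646
gripper_force: 0.0
{'uv': [353.4, 151.4], 'confidence': 0.86} {'c': (395.2, -328.7), 'size': (64.1, 64.7), 'ang': 5.1, 'n': 4066, 'z': 44.9}
{'uv': [289.3, 312.6], 'confidence': 0.68} {'c': (455.9, -128.5), 'size': (8.9, 29.1), 'ang': 81.3, 'n': 91, 'z': 42.7}
knob {'c': (495.7, -320.2), 'size': (10.4, 4.2), 'ang': 9.0, 'n': 10, 'z': 82.2}
{'uv': [250.3, 209.3], 'confidence': 0.88} {'c': (453.8, 4.8), 'size': (64.2, 63.9), 'ang': 69.5, 'n': 566, 'z': 44.5}
{'uv': [290.8, 208.8], 'confidence': 0.5} {'c': (455.4, -86.0), 'size': (14.5, 66.5), 'ang': 80.3, 'n': 130, 'z': 44.2}
shift [29.6 99.2 24.3] turn [ 3.000e-03 -1.000e-03  1.489e+00] t 6.05 yaw -1.59 q6 0.19
```

```bash
python3 -m jog '[[[28,99,24,0,0,1.47,87],[28,99,24,0,0,1.47,87],[28,99,24,0,0,1.47,87],[28,99,24,0,0,1.47,87],[28,99,24,0,0,1.47,87],[28,99,24,0,0,1.47,87],[28,99,24,0,0,1.47,87],[28,99,24,0,0,1.47,87],[28,99,24,0,0,1.47,87],[28,99,24,0,0,1.47,87],[28,99,24,0,0,1.47,87]]]' 20
python3 - <<'E'
from h import *
p,W=cloud("wrist","w2")
for r in spot_in("tub1","wrist"): print(r,rect(W,r['uv'],.035,.055))
togo([.395,-.3295,.010],np.radians(4.8))
E
```

```text
t: 7.42
eef_pos: [0.3961, -0.3297, 0.1513]
ee_rot: [3.141, -0.0, -3.058]
force: [0.5, 0.2, 0.1]
width: 0.0873
gripper_force: 0.0
{'uv': [452.0, 226.6], 'confidence': 0.95} {'c': (422.2, -103.4), 'size': (26.1, 21.3), 'ang': 67.0, 'n': 312, 'z': 44.2}
{'uv': [255.2, 184.9], 'confidence': 0.84} {'c': (394.6, -328.6), 'size': (64.3, 64.3), 'ang': 4.6, 'n': 4594, 'z': 45.1}
shift [  1.1   0.3 141.5] turn [ 0.    -0.    -0.001] t 7.525 yaw -3.059 q6 -1.17
```

```bash
python3 -m jog '[[[1,-1,50,0,0,0,87],[1,-1,100,0,0,0,87],[1,-1,130,0,0,0,87],[1,-1,141,0,0,0,87],[1,-1,141,0,0,0,87],[1,-1,141,0,0,0,50],[1,-1,141,0,0,0,50],[1,-1,141,0,0,0,50],[1,-1,141,0,0,0,50],[1,-1,120,0,0,0,50],[1,-1,70,0,0,0,50],[1,-1,20,0,0,0,50],[1,-1,0,0,0,0,50],[1,-1,0,0,0,0,50]]]' 20
python3 - <<'E'
from h import *
o=np.array([.636,-.084]);a=np.radians(-1.1);R=np.array([[np.cos(a),-np.sin(a)],[np.sin(a),np.cos(a)]])
for y in (-.105,0,.105): print(o+R@[0,y])
t=o+R@[0,-.105]
togo([*t,.150],np.radians(-91.1))
E
```

```text
t: 9.28
eef_pos: [0.3961, -0.3311, 0.1533]
ee_rot: [-3.14, 0.003, -3.06]
force: [0.0, -0.2, -1.1]
width: 0.0635
gripper_force: 20.0
[ 0.63398427 -0.18898065]
[ 0.636 -0.084]
[0.63801573 0.02098065]
shift [-248.7  122.2    4. ] turn [-0.004  0.002 -1.47 ] t 9.275 yaw -3.06 q6 -1.17
```

```bash
python3 -m jog '[[[-249,122,4,0,0,-1.47,50],[-249,122,4,0,0,-1.47,50],[-249,122,4,0,0,-1.47,50],[-249,122,4,0,0,-1.47,50],[-249,122,4,0,0,-1.47,50],[-249,122,4,0,0,-1.47,50],[-249,122,4,0,0,-1.47,50],[-249,122,4,0,0,-1.47,50],[-249,122,4,0,0,-1.47,50],[-249,122,4,0,0,-1.47,50],[-249,122,4,0,0,-1.47,50],[-249,122,4,0,0,-1.47,50]]]' 20
python3 - <<'E'
from h import *
togo([.634,-.189,.018],np.radians(-91.1)); print(arm.get_state()['width'])
E
```

```text
t: 10.78
eef_pos: [0.6334, -0.1889, 0.1475]
ee_rot: [3.142, 0.0, -1.591]
force: [0.2, 0.4, -1.0]
width: 0.0642
gripper_force: 20.0
shift [ 1.000e-01 -6.000e-01  1.295e+02] turn [ 0.     0.    -0.001] t 10.775 yaw -1.591 q6 -0.02
0.06421960776977902
```

```bash
python3 -m jog '[[[0,-1,50,0,0,0,50],[0,-1,90,0,0,0,50],[0,-1,115,0,0,0,50],[0,-1,124,0,0,0,50],[0,-1,128,0,0,0,50],[0,-1,129,0,0,0,50],[0,-1,129,0,0,0,76],[0,-1,129,0,0,0,76],[0,-1,129,0,0,0,76],[0,-1,100,0,0,0,76],[0,-1,50,0,0,0,76],[0,-1,0,0,0,0,87],[0,-1,0,0,0,0,87]]]' 20
python3 - <<'E'
from h import *
p,W=cloud("wrist","w3")
for r in spot_in("tub1","wrist"): print(r,rect(W,r['uv'],.035,.06))
p,W=cloud("top","t3")
for r in spot_in("tub1","top"): print(r,rect(W,r['uv'],.033,.06))
togo([.452,-.095,.150],np.radians(-90-25.7))
E
```

```text
t: 12.4
eef_pos: [0.6373, -0.1894, 0.1531]
ee_rot: [-3.133, -0.001, -1.589]
force: [0.3, 1.0, 0.0]
width: 0.086
gripper_force: 0.0
{'uv': [410.5, 230.9], 'confidence': 0.48} {'c': (634.2, -188.4), 'size': (63.4, 64.2), 'ang': 89.0, 'n': 4662, 'z': 51.0}
{'uv': [323.2, 143.8], 'confidence': 0.71} {'c': (633.7, -173.4), 'size': (30.6, 60.1), 'ang': 89.2, 'n': 223, 'z': 50.0}
{'uv': [305.5, 208.0], 'confidence': 0.39} {'c': (449.5, -125.5), 'size': (48.2, 16.7), 'ang': 1.1, 'n': 71, 'z': 44.2}
shift [-90.3 183.4  -3.2] turn [ 0.002 -0.     0.429] t 12.6 yaw -1.59 q6 -0.02
```

```bash
python3 -m jog '[[[-90,183,0,0,0,0.43,87],[-90,183,0,0,0,0.43,87],[-90,183,0,0,0,0.43,87],[-90,183,0,0,0,0.43,87],[-90,183,0,0,0,0.43,87],[-90,183,0,0,0,0.43,87],[-90,183,0,0,0,0.43,87]]]' 20
python3 - <<'E'
from h import *
p,W=cloud("wrist","w4")
for r in spot_in("tub1","wrist"): print(r,rect(W,r['uv'],.035,.06))
p,W=cloud("scene","s4")
for r in spot_in("tub1","scene"): print(r,rect(W,r['uv'],.033,.06))
togo([.4520,-.0955,.010],np.radians(-90-25.7))
E
```

```text
t: 13.48
eef_pos: [0.454, -0.0958, 0.1471]
ee_rot: [3.141, -0.001, -2.02]
force: [-0.2, -0.1, -0.4]
width: 0.0873
gripper_force: 0.0
{'uv': [258.1, 183.2], 'confidence': 0.9} {'c': (450.0, -93.2), 'size': (63.8, 64.1), 'ang': 66.1, 'n': 4672, 'z': 45.0}
{'uv': [294.9, 250.6], 'confidence': 0.61} {'c': (444.1, -14.4), 'size': (21.8, 63.1), 'ang': 65.0, 'n': 1106, 'z': 44.6}
{'uv': [45.2, 179.0], 'confidence': 0.61} {'c': (633.9, -188.2), 'size': (64.0, 65.6), 'ang': 89.5, 'n': 4473, 'z': 51.0}
{'uv': [183.8, 198.4], 'confidence': 0.91} {'c': (637.0, -190.5), 'size': (67.2, 64.6), 'ang': 89.7, 'n': 463, 'z': 50.9}
{'uv': [249.1, 177.9], 'confidence': 0.82} {'c': (452.0, -95.1), 'size': (67.5, 63.8), 'ang': 65.7, 'n': 373, 'z': 44.7}
shift [  0.4   1.3 137.2] turn [ 0.001 -0.    -0.001] t 13.675 yaw -2.02 q6 -0.67
```

View pics/w4.png

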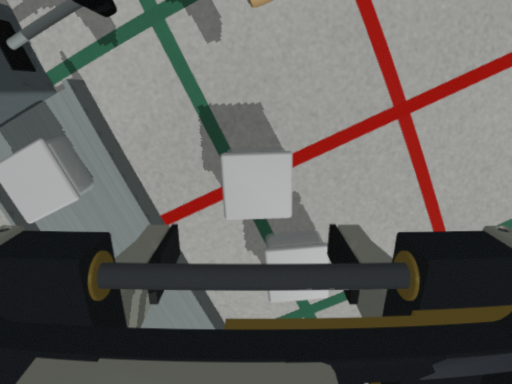

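```bash
python3 -m jog '[[[0,3,50,0,0,-0.02,87],[0,3,100,0,0,-0.02,87],[0,3,130,0,0,-0.02,87],[0,3,138,0,0,-0.02,87],[0,3,138,0,0,-0.02,87],[0,3,138,0,0,-0.02,50],[0,3,138,0,0,-0.02,50],[0,3,138,0,0,-0.02,50],[0,3,138,0,0,-0.02,50],[0,3,120,0,0,-0.02,50],[0,3,70,0,0,-0.02,50],[0,3,20,0,0,-0.02,50],[0,3,-3,0,0,-0.02,50],[0,3,-3,0,0,-0.02,50],[0,3,-3,0,0,-0.02,50]]]' 20
python3 - <<'E'
from h import *
togo([.636,-.084,.150],np.radians(-91.1))
E
```

```text
t: 15.55
eef_pos: [0.4497, -0.0941, 0.1497]
ee_rot: [3.14, -0.0, -2.0]
force: [0.5, -0.7, -1.6]
width: 0.0641
gripper_force: 20.0
shift [ -86.8 -165.2   -0.5] turn [ 0.001 -0.    -0.41 ] t 15.55 yaw -2.0 q6 -0.65
```

```bash
python3 -m jog '[[[-87,-165,0,0,0,-0.41,50],[-87,-165,0,0,0,-0.41,50],[-87,-165,0,0,0,-0.41,50],[-87,-165,0,0,0,-0.41,50],[-87,-165,0,0,0,-0.41,50],[-87,-165,0,0,0,-0.41,50],[-87,-165,0,0,0,-0.41,50],[-87,-165,0,0,0,-0.41,50]]]' 20
python3 - <<'E'
from h import *
togo([.636,-.084,.018],np.radians(-91.1)); print(arm.get_state()['width'])
E
```

```text
t: 16.55
eef_pos: [0.6364, -0.0836, 0.1513]
ee_rot: [-3.141, 0.0, -1.59]
force: [0.2, 0.4, -1.5]
width: 0.064
gripper_force: 20.0
shift [  0.4   0.6 133.3] turn [-0.001  0.     0.   ] t 16.55 yaw -1.59 q6 -0.19
0.06401401297362769
```

```bash
python3 -m jog '[[[0,0,50,0,0,0,50],[0,0,90,0,0,0,50],[0,0,115,0,0,0,50],[0,0,125,0,0,0,50],[0,0,130,0,0,0,50],[0,0,132,0,0,0,50],[0,0,133,0,0,0,50],[0,0,133,0,0,0,76],[0,0,133,0,0,0,76],[0,0,133,0,0,0,76],[0,0,100,0,0,0,76],[0,0,50,0,0,0,76],[0,0,0,0,0,0,87],[0,0,0,0,0,0,87]]]' 20
python3 - <<'E'
from h import *
p,W=cloud("scene","s5")
for r in spot_in("tub1","scene"): print(r,rect(W,r['uv'],.033,.06))
togo([.4547,.006,.150],np.radians(-90-20.6))
E
```

```text
t: 18.3
eef_pos: [0.6395, -0.0836, 0.1558]
ee_rot: [-3.133, 0.001, -1.589]
force: [-0.1, -0.5, -0.8]
width: 0.0861
gripper_force: 0.0
{'uv': [277.3, 190.6], 'confidence': 0.95} {'c': (455.2, 6.9), 'size': (65.2, 65.9), 'ang': 69.6, 'n': 401, 'z': 44.8}
{'uv': [178.8, 206.4], 'confidence': 0.84} {'c': (656.0, -190.4), 'size': (27.2, 63.6), 'ang': 2.8, 'n': 190, 'z': 50.6}
{'uv': [212.1, 218.7], 'confidence': 0.66} {'c': (638.0, -84.5), 'size': (65.9, 65.1), 'ang': 88.4, 'n': 495, 'z': 50.5}
shift [-86.  183.8   1. ] turn [-0.001  0.001  0.34 ] t 18.4 yaw -1.59 q6 -0.19
```

```bash
python3 -m jog '[[[-86,184,1,0,0,0.34,87],[-86,184,1,0,0,0.34,87],[-86,184,1,0,0,0.34,87],[-86,184,1,0,0,0.34,87],[-86,184,1,0,0,0.34,87],[-86,184,1,0,0,0.34,87],[-86,184,1,0,0,0.34,87]]]' 20
python3 - <<'E'
from h import *
p,W=cloud("wrist","w5")
for r in spot_in("tub1","wrist"): print(r,rect(W,r['uv'],.035,.06))
togo([.4540,.006,.010],np.radians(-90-20.6))
E
```

```text
t: 19.27
eef_pos: [0.4551, 0.0055, 0.1491]
ee_rot: [3.141, -0.001, -1.931]
force: [0.6, 1.0, -0.5]
width: 0.0873
gripper_force: 0.0
{'uv': [15.9, 62.1], 'confidence': 0.78} {'c': (608.7, -178.5), 'size': (67.3, 33.2), 'ang': 58.7, 'n': 1343, 'z': 49.6}
{'uv': [256.2, 184.0], 'confidence': 0.66} {'c': (452.9, 8.6), 'size': (63.8, 64.2), 'ang': 69.3, 'n': 4619, 'z': 45.0}
shift [ -0.3   0.9 139.1] turn [ 0.001 -0.001 -0.001] t 19.375 yaw -1.931 q6 -0.81
```

```bash
python3 -m jog '[[[-1,2,50,0,0,0,87],[-1,2,100,0,0,0,87],[-1,2,130,0,0,0,87],[-1,2,139,0,0,0,87],[-1,2,139,0,0,0,87],[-1,2,139,0,0,0,50],[-1,2,139,0,0,0,50],[-1,2,139,0,0,0,50],[-1,2,139,0,0,0,50],[-1,2,120,0,0,0,50],[-1,2,70,0,0,0,50],[-1,2,20,0,0,0,50],[-1,2,0,0,0,0,50],[-1,2,0,0,0,0,50],[-1,2,0,0,0,0,50]]]' 20
python3 - <<'E'
from h import *
togo([.638,.021,.150],np.radians(-91.1))
p,W=cloud("scene","s6")
for r in spot_in("tub1","scene"): print(r,rect(W,r['uv'],.033,.06))
E
```

```text
t: 21.25
eef_pos: [0.452, 0.0073, 0.1485]
ee_rot: [3.14, -0.001, -1.93]
force: [-0.1, -0.1, -2.1]
width: 0.0635
gripper_force: 20.0
shift [ -78.3 -169.3   -1.8] turn [ 0.002 -0.    -0.34 ] t 21.25 yaw -1.93 q6 -0.81
{'uv': [213.6, 207.3], 'confidence': 0.77} {'c': (609.4, -104.4), 'size': (74.7, 65.0), 'ang': 0.4, 'n': 476, 'z': 50.9}
{'uv': [183.4, 199.8], 'confidence': 0.76} {'c': (637.4, -189.0), 'size': (68.2, 69.3), 'ang': 90.0, 'n': 463, 'z': 50.7}
{'uv': [183.4, 152.4], 'confidence': 0.69} {'c': (531.2, -295.1), 'size': (69.5, 44.5), 'ang': 13.7, 'n': 116, 'z': 40.1}
{'uv': [284.6, 165.4], 'confidence': 0.6} {'c': (574.4, -16.3), 'size': (2.9, 0.0), 'ang': 118.4, 'n': 2, 'z': 34.8}
```

View pics/s6.png

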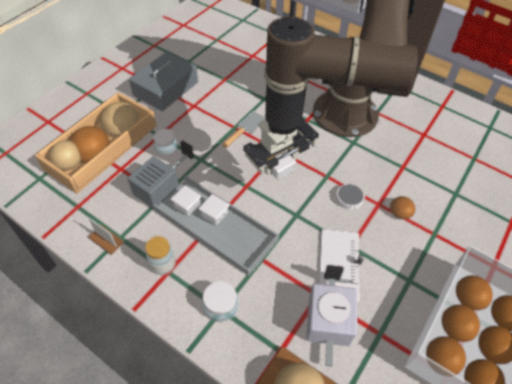

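```bash
python3 -m jog '[[[-78,-169,-2,0,0,-0.34,50],[-78,-169,-2,0,0,-0.34,50],[-78,-169,-2,0,0,-0.34,50],[-78,-169,-2,0,0,-0.34,50],[-78,-169,-2,0,0,-0.34,50],[-78,-169,-2,0,0,-0.34,50],[-78,-169,-2,0,0,-0.34,50],[-78,-169,-2,0,0,-0.34,50]]]' 20
python3 - <<'E'
from h import *
p,W=cloud("wrist","w6")
for r in spot_in("tub1","wrist"): print(r,rect(W,r['uv'],.04,.06))
togo([.638,.021,.018],np.radians(-91.1)); print(arm.get_state()['width'])
E
```

```text
t: 22.35
eef_pos: [0.6382, 0.0212, 0.1523]
ee_rot: [-3.141, 0.0, -1.589]
force: [0.4, 0.1, -2.6]
width: 0.0636
gripper_force: 20.0
{'uv': [279.9, 42.3], 'confidence': 0.8} {'c': (611.6, -100.5), 'size': (60.7, 64.7), 'ang': 89.4, 'n': 6239, 'z': 51.0}
{'uv': [253.5, 236.2], 'confidence': 0.62} {'c': (822.1, 56.7), 'size': (80.0, 34.2), 'ang': 7.7, 'n': 1721, 'z': 54.7}
{'uv': [237.6, 113.1], 'confidence': 0.44} {'c': (611.6, -100.5), 'size': (60.7, 64.7), 'ang': 89.4, 'n': 6239, 'z': 51.0}
shift [  0.2   0.4 134.1] turn [-0.001  0.     0.   ] t 22.45 yaw -1.59 q6 -0.36
0.06399380948673586
```

View pics/w6.png

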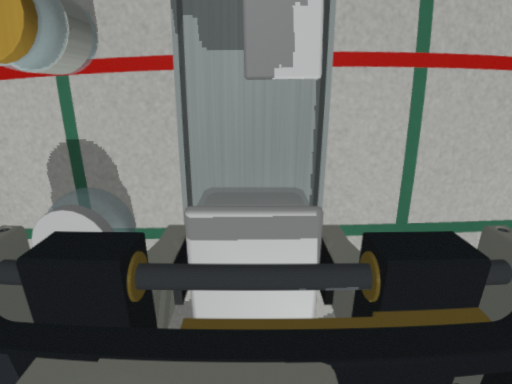

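```bash
python3 -m jog '[[[0,0,50,0,0,0,50],[0,0,90,0,0,0,50],[0,0,115,0,0,0,50],[0,0,125,0,0,0,50],[0,0,130,0,0,0,50],[0,0,132,0,0,0,50],[0,0,134,0,0,0,50],[0,0,134,0,0,0,76],[0,0,134,0,0,0,76],[0,0,134,0,0,0,76],[0,0,100,0,0,0,76],[0,0,50,0,0,0,76],[0,0,0,0,0,0,76],[0,0,0,0,0,0,40],[0,0,0,0,0,0,40]]]' 20
python3 - <<'E'
from h import *
p,W=cloud("wrist","w7")
for r in spot_in("tub1","wrist"): print(r,rect(W,r['uv'],.04,.06))
p,W=cloud("scene","s7")
for r in spot_in("tub1","scene"): print(r,rect(W,r['uv'],.04,.06))
p,W=cloud("top","t7")
for r in spot_in("tub1","top"): print(r,rect(W,r['uv'],.04,.06))
togo([.4975,-.304,.150],np.radians(-91.1))
E
```

```text
t: 24.32
eef_pos: [0.6383, 0.0212, 0.1516]
ee_rot: [-3.141, 0.0, -1.59]
force: [-0.5, -0.2, -0.2]
width: 0.0615
gripper_force: 0.0
{'uv': [279.7, 39.8], 'confidence': 0.83} {'c': (611.7, -100.2), 'size': (60.1, 64.5), 'ang': 89.1, 'n': 6251, 'z': 51.0}
{'uv': [249.5, 182.7], 'confidence': 0.8} {'c': (638.0, 22.2), 'size': (63.9, 64.2), 'ang': 88.9, 'n': 4748, 'z': 51.0}
{'uv': [205.3, 209.0], 'confidence': 0.74} {'c': (613.5, -119.9), 'size': (65.4, 33.2), 'ang': 2.2, 'n': 118, 'z': 51.1}
{'uv': [244.3, 236.5], 'confidence': 0.58} {'c': (640.9, 20.2), 'size': (64.2, 66.6), 'ang': 89.2, 'n': 479, 'z': 50.9}
{'uv': [299.7, 151.1], 'confidence': 0.97} {'c': (612.5, -104.1), 'size': (64.3, 60.1), 'ang': 0.5, 'n': 533, 'z': 50.3}
{'uv': [329.7, 145.2], 'confidence': 0.87} {'c': (633.9, -190.2), 'size': (63.9, 61.5), 'ang': 89.8, 'n': 527, 'z': 50.4}
shift [327.6 134.4   0.9] turn [ 0.002 -0.001  0.   ] t 24.625 yaw -1.59 q6 -0.36
```

View pics/s7.png

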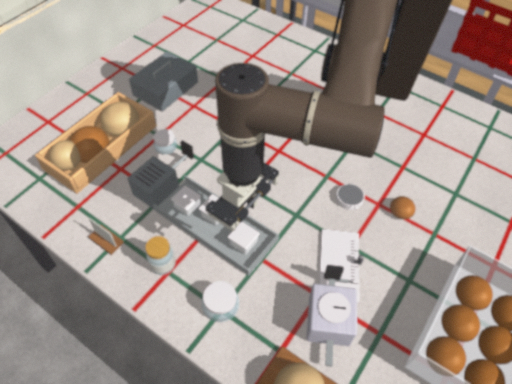

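```bash
python3 -m jog '[[[328,134,0,0,0,0,40],[328,134,0,0,0,0,40],[328,134,0,0,0,0,40],[328,134,0,0,0,0,40],[328,134,0,0,0,0,40],[328,134,0,0,0,0,40],[328,134,0,0,0,0,40],[328,134,0,0,0,0,40],[328,134,0,0,0,0,40]]]' 30
python3 - <<'E'
from h import *
p,W=cloud("wrist","w8")
print(rect(W,(256,193),.07,.09))
togo([.497,-.304,.046],np.radians(-91.1))
E
```

```text
t: 25.75
eef_pos: [0.4988, -0.3035, 0.1514]
ee_rot: [3.141, 0.0, -1.589]
force: [0.2, -0.1, -0.2]
width: 0.0397
gripper_force: 0.0
{'c': (495.8, -301.9), 'size': (43.4, 13.3), 'ang': 88.8, 'n': 886, 'z': 82.5}
shift [  0.6   1.8 105.5] turn [0.    0.    0.002] t 25.8 yaw -1.588 q6 0.19
```

```bash
python3 -m jog '[[[0,2,40,0,0,0,40],[0,2,80,0,0,0,40],[0,2,105,0,0,0,40],[0,2,105,0,0,0,40],[0,2,105,0,0,0,0],[0,2,105,0,0,0,0],[0,2,105,0,0,0,0],[0,2,105,0,0,0,0],[0,-6,105,0,0,0,0],[0,-14,105,0,0,0,0],[0,-22,105,0,0,0,0],[0,-30,105,0,0,0,0],[0,-38,105,0,0,0,0],[0,-43,105,0,0,0,0],[0,-44,105,0,0,0,0],[0,-44,105,0,0,0,0],[0,-44,105,0,0,0,0]]]' 30
```

```text
t: 27.92
eef_pos: [0.542, -0.3054, 0.0475]
ee_rot: [3.141, -0.0, -1.59]
force: [-3.4, 1.5, 7.6]
width: 0.0138
gripper_force: 30.0
```

```bash
python3 -m jog '[[[0,0,0,0,0,0,40],[0,0,0,0,0,0,40],[0,0,0,0,0,0,40],[0,0,-50,0,0,0,40],[0,0,-110,0,0,0,40],[0,0,-150,0,0,0,40],[0,0,-150,0,0,0,40]]]' 40
python3 - <<'E'
from h import *
p,W=cloud("wrist","w9")
print(rect(W,(256,193),.07,.09))
a=np.radians(28.1); print(np.array([.6953,.3292])-.110*np.array([np.cos(a),np.sin(a)]))
togo([.598,.2772,.180],np.radians(-61.9))
E
```

```text
t: 28.8
eef_pos: [0.5442, -0.3058, 0.2007]
ee_rot: [-3.135, -0.002, -1.589]
force: [0.2, -1.4, -0.5]
width: 0.0397
gripper_force: 0.0
{'c': (540.9, -303.0), 'size': (42.6, 13.6), 'ang': 88.9, 'n': 629, 'z': 82.5}
[0.59826604 0.27738869]
shift [-583.4  -43.8   18.1] turn [-0.003 -0.001 -0.509] t 28.85 yaw -1.59 q6 0.18
```

```bash
python3 -m jog '[[[-584,-44,18,0,0,-0.51,40],[-584,-44,18,0,0,-0.51,40],[-584,-44,18,0,0,-0.51,40],[-584,-44,18,0,0,-0.51,40],[-584,-44,18,0,0,-0.51,40],[-584,-44,18,0,0,-0.51,40],[-584,-44,18,0,0,-0.51,40],[-584,-44,18,0,0,-0.51,40],[-584,-44,18,0,0,-0.51,40],[-584,-44,18,0,0,-0.51,40],[-584,-44,18,0,0,-0.51,40],[-584,-44,18,0,0,-0.51,40],[-584,-44,18,0,0,-0.51,40],[-584,-44,18,0,0,-0.51,40]]]' 40
python3 - <<'E'
from h import *
p,W=cloud("wrist","w10")
print(rect(W,(256,193),.07,.092))
for q in("pointer","marker","slide_grip"): print(q,spot_in(q,"wrist"))
togo([.598,.2772,.051],np.radians(-61.9))
E
```

```text
t: 30.6
eef_pos: [0.5975, 0.2769, 0.1789]
ee_rot: [-3.141, 0.0, -1.081]
force: [0.4, -0.2, -0.2]
width: 0.0399
gripper_force: 0.0
{'c': (598.0, 279.5), 'size': (13.6, 43.1), 'ang': 28.1, 'n': 786, 'z': 87.5}
pointer [{'uv': [246.9, 178.8], 'confidence': 0.67}]
marker [{'uv': [353.4, 8.1], 'confidence': 0.68}]
slide_grip [{'uv': [243.0, 177.9], 'confidence': 0.59}, {'uv': [453.5, 308.6], 'confidence': 0.47}]
shift [  0.6  -0.3 127.8] turn [-0.  0.  0.] t 30.8 yaw -1.08 q6 -0.24
```

View pics/w10.png

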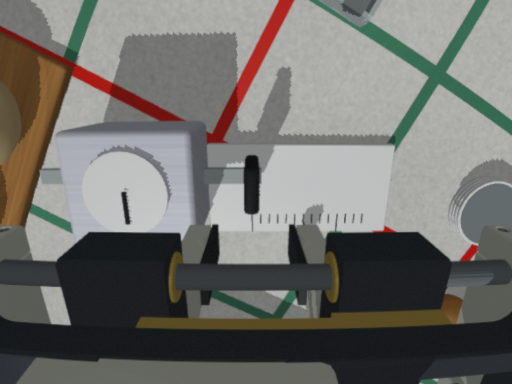

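```bash
python3 -m jog '[[[-90,50,0,0,0,0,40],[-90,50,0,0,0,0,40],[-90,50,0,0,0,0,40],[-90,50,0,0,0,0,40]]]' 40
python3 - <<'E'
from h import *
p,W=cloud("wrist","w11"); np.save("W11.npy",W)
for q in("pointer","marker","slide_grip"): print(q,spot_in(q,"wrist"))
cv2.imwrite("pics/w11b.png",cv2.resize(p[100:250,130:390],None,fx=3,fy=3,interpolation=cv2.INTER_NEAREST))
print(arm.get_state()['eef_pos'])
E
```

```text
t: 31.3
eef_pos: [0.511, 0.3339, 0.1789]
ee_rot: [-3.141, 0.0, -1.079]
force: [-0.2, 0.5, -0.3]
width: 0.0397
gripper_force: 0.0
pointer [{'uv': [193.8, 87.7], 'confidence': 0.67}]
marker [{'uv': [269.5, 160.4], 'confidence': 0.72}]
slide_grip [{'uv': [191.5, 86.1], 'confidence': 0.68}]
[0.51144094 0.33318977 0.17835919]
```

View pics/w11b.png

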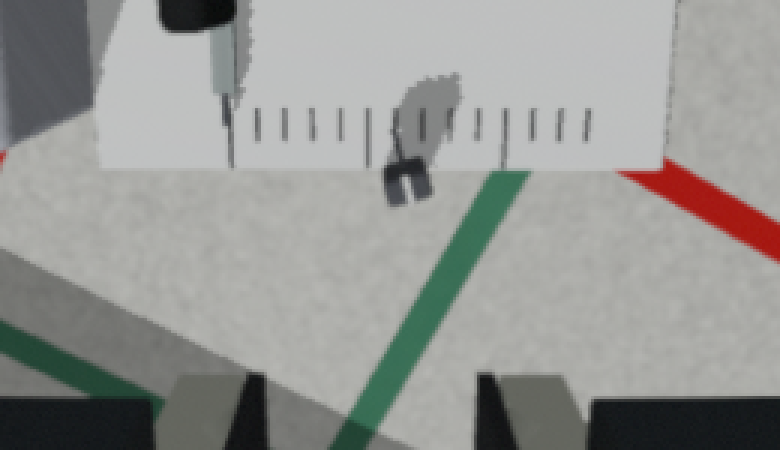

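Run:
```python
from h import *
W=np.load("W11.npy");a=np.radians(28.1);c,s=np.cos(a),np.sin(a)
T=(W-[.6963,.3292,0])*1000; X=T[...,0]*c+T[...,1]*s; Y=-T[...,0]*s+T[...,1]*c; Z=T[...,2]
for v in range(102,158,3): print(v,[(u,X[v,u].round(1),Y[v,u].round(1),Z[v,u].round(1)) for u in (202,204,205,206,207)])
m=(Z>30)&(Z<48)&(X<-140)&(Y>50)&(Y<100); print('marker',X[m].min(),X[m].max(),X[m].mean(),Y[m].mean(),Z[m].mean(),m.sum())
m=(Z>83)&(Z<92)&(abs(Y)<40)&(X<-80); print('plate',X[m].min(),X[m].max(),Y[m].min(),Y[m].max())
for u in (205,207,208): print('tick0',X[152,u].round(1))
print('tick50',X[152,252].round(1),X[152,253].round(1))
m=(Z>12)&(Z<28)&(X<-100)&(X>-125)&(Y>20)&(Y<70); print('ptr',np.c_[X[m],Y[m],Z[m]].round(0)[::12])
```

```text
102 [(202, np.float64(-116.8), np.float64(18.4), np.float64(68.5)), (204, np.float64(-116.6), np.float64(18.7), np.float64(56.5)), (205, np.float64(-116.8), np.float64(18.8), np.float64(52.1)), (206, np.float64(-116.8), np.float64(18.9), np.float64(45.7)), (207, np.float64(-116.7), np.float64(19.1), np.float64(38.7))]
105 [(202, np.float64(-116.6), np.float64(20.9), np.float64(68.4)), (204, np.float64(-116.4), np.float64(21.3), np.float64(56.2)), (205, np.float64(-116.6), np.float64(21.5), np.float64(51.3)), (206, np.float64(-116.3), np.float64(21.8), np.float64(43.4)), (207, np.float64(-116.2), np.float64(22.0), np.float64(36.4))]
108 [(202, np.float64(-114.9), np.float64(23.9), np.float64(58.5)), (204, np.float64(-110.7), np.float64(25.5), np.float64(20.7)), (205, np.float64(-111.8), np.float64(25.5), np.float64(21.3)), (206, np.float64(-112.7), np.float64(25.5), np.float64(20.6)), (207, np.float64(-113.6), np.float64(25.5), np.float64(19.9))]
111 [(202, np.float64(-108.6), np.float64(28.5), np.float64(21.3)), (204, np.float64(-110.7), np.float64(28.5), np.float64(21.8)), (205, np.
[... 4940 characters left out ...]
(78.1), np.float64(8.2))]
marker -182.3121781885213 -166.0028369856399 -173.84784561964943 78.00384838825967 39.122269870207326 172
plate -117.33475707208352 -102.66019861956204 -19.171144465108412 24.37726400133362
tick0 -108.2
tick0 -110.3
tick0 -111.3
tick50 -159.8 -160.9
ptr [[-114.   25.   20.]
 [-114.   26.   21.]
 [-110.   29.   21.]
 [-113.   30.   21.]
 [-106.   32.   20.]
 [-109.   33.   21.]
 [-112.   34.   21.]
 [-106.   36.   21.]
 [-109.   37.   20.]
 [-112.   38.   21.]
 [-106.   40.   21.]
 [-110.   41.   21.]
 [-113.   42.   21.]
 [-109.   44.   21.]
 [-113.   45.   22.]
 [-109.   47.   21.]
 [-113.   48.   21.]
 [-111.   51.   16.]
 [-111.   55.   17.]
 [-111.   59.   18.]]
```

```bash
python3 -m jog '[[[90,-50,0,0,0,0,40],[90,-50,0,0,0,0,40],[90,-50,0,0,0,0,40],[90,-50,0,0,0,0,40],[90,-50,0,0,0,0,40]]]' 40
python3 - <<'E'
from h import *
togo([.5985,.2775,.051],np.radians(-61.9))
E
```

```text
t: 32.12
eef_pos: [0.5969, 0.2782, 0.1786]
ee_rot: [3.142, 0.0, -1.079]
force: [0.4, 0.5, 0.2]
width: 0.0399
gripper_force: 0.0
shift [  1.4  -1.1 127.6] turn [0.    0.    0.001] t 32.125 yaw -1.079 q6 -0.24
```

```bash
python3 -m jog '[[[1,-1,50,0,0,0,40],[1,-1,90,0,0,0,40],[1,-1,115,0,0,0,40],[1,-1,127,0,0,0,40],[1,-1,127,0,0,0,40],[1,-1,127,0,0,0,0],[1,-1,127,0,0,0,0],[1,-1,127,0,0,0,0],[1,-1,127,0,0,0,0]]]' 40
python3 - <<'E'
from h import *
p,W=cloud("scene");print(arm.get_state()['eef_pos'])
E
```

```text
t: 33.25
eef_pos: [0.5993, 0.2779, 0.0523]
ee_rot: [-3.14, 0.0, -1.08]
force: [0.3, 0.4, 2.8]
width: 0.0134
gripper_force: 40.0
[0.59928371 0.27787053 0.05233866]
```

```bash
python3 -m jog '[[[0,5,0,0,0,0,0],[0,10,0,0,0,0,0],[0,15,0,0,0,0,0],[0,20,0,0,0,0,0],[0,25,0,0,0,0,0],[0,30,0,0,0,0,0],[0,35,0,0,0,0,0],[0,40,0,0,0,0,0],[0,45,0,0,0,0,0],[0,50,0,0,0,0,0],[0,55,0,0,0,0,0],[0,60,0,0,0,0,0],[0,64,0,0,0,0,0],[0,64,0,0,0,0,0],[0,64,0,0,0,0,0]]]' 40
python3 - <<'E'
from h import *
s=arm.get_state();print(s['eef_pos'],s['force'],np.hypot(*(s['eef_pos'][:2]-[.5993,.2779])))
p,W=cloud("scene","s12"); np.save("W12.npy",W)
cv2.imwrite("pics/s12b.png",cv2.resize(p[220:320,300:400],None,fx=6,fy=6,interpolation=cv2.INTER_CUBIC))
p,W=cloud("wrist","w12")
E
```

```text
t: 35.17
eef_pos: [0.5439, 0.2483, 0.0523]
ee_rot: [-3.138, 0.0, -1.079]
force: [6.7, 1.5, 1.2]
width: 0.014
gripper_force: 40.0
[0.54386398 0.24825232 0.0523113 ] [6.71987581 1.48643869 1.18007158] 0.06286602578090134
```

View pics/s12b.png

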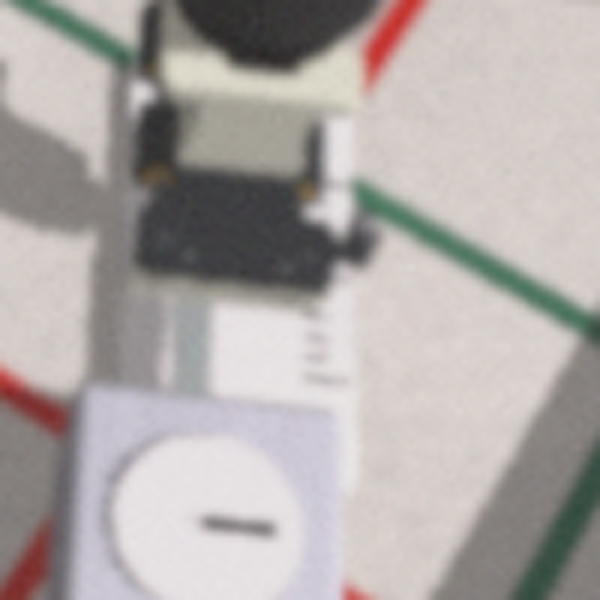

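View pics/w12.png

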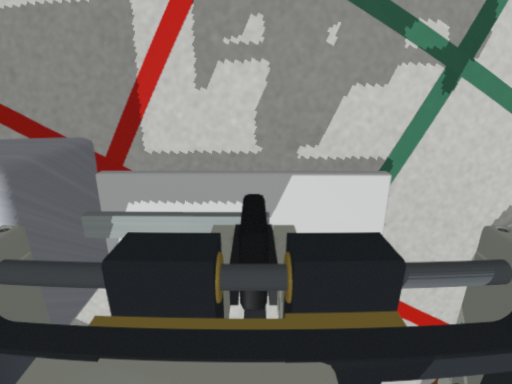

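```bash
python3 -m jog '[[[0,1,0,0,0,0,0],[0,1,0,0,0,0,0],[0,1,0,0,0,0,0],[0,1,0,0,0,0,0],[0,1,0,0,0,0,0],[0,1,0,0,0,0,0],[0,1,0,0,0,0,0],[0,1,0,0,0,0,0],[0,1,0,0,0,0,0],[0,1,0,0,0,0,0],[0,1,0,0,0,0,0],[0,1,0,0,0,0,86],[0,1,0,0,0,0,86],[0,1,-8,0,0,0,86],[0,1,-60,0,0,0,86],[0,1,-120,0,0,0,86],[0,1,-180,0,0,0,86],[0,1,-180,0,0,0,86]]]'
python3 -m jog '[[[150,100,0,0,0,0,86],[150,100,0,0,0,0,86],[150,100,0,0,0,0,86],[150,100,0,0,0,0,86],[150,100,0,0,0,0,86],[150,100,0,0,0,0,86],[150,100,0,0,0,0,86],[150,100,0,0,0,0,86],[150,100,0,0,0,0,86],[150,100,0,0,0,0,86],[150,100,0,0,0,0,86],[150,100,0,0,0,0,86],[150,100,0,0,0,0,86],[150,100,0,0,0,0,86],[150,100,0,0,0,0,86],[150,100,0,0,0,0,86]]]'
python3 - <<'E'
from h import *
p,W=cloud("scene","s13")
cv2.imwrite("pics/s13.png",p)
print('slide',rect(W,(333,271),.05,.086))
print('knob',rect(W,(177,158),.07,.09))
for r in spot_in("tub1","scene"): print(r,rect(W,r['uv'],.04,.06))
E
```

```text
t: 37.52
eef_pos: [0.5431, 0.2479, 0.2377]
ee_rot: [-3.133, 0.001, -1.079]
force: [-0.8, 1.0, -0.8]
width: 0.0784
gripper_force: 0.0
t: 39.52
eef_pos: [0.5239, 0.0674, 0.2316]
ee_rot: [3.142, 0.0, -1.08]
force: [-0.5, -0.5, 0.1]
width: 0.086
gripper_force: 0.0
slide {'c': (603.6, 279.9), 'size': (9.6, 44.0), 'ang': 21.5, 'n': 124, 'z': 69.8}
knob {'c': (544.0, -302.7), 'size': (45.4, 16.0), 'ang': 88.7, 'n': 77, 'z': 80.8}
{'uv': [214.3, 209.6], 'confidence': 0.94} {'c': (614.6, -105.1), 'size': (65.2, 65.4), 'ang': 89.9, 'n': 425, 'z': 51.0}
{'uv': [182.0, 199.8], 'confidence': 0.89} {'c': (636.9, -190.3), 'size': (65.8, 64.7), 'ang': 88.4, 'n': 417, 'z': 51.2}
{'uv': [245.4, 236.5], 'confidence': 0.74} {'c': (640.7, 20.2), 'size': (66.1, 65.2), 'ang': 0.5, 'n': 484, 'z': 50.8}
{'uv': [194.0, 216.9], 'confidence': 0.68} {'c': (614.6, -105.1), 'size': (65.2, 65.4), 'ang': 89.9, 'n': 425, 'z': 51.0}
{'uv': [331.7, 278.7], 'confidence': 0.22} {'c': (604.1, 279.6), 'size': (9.5, 43.9), 'ang': 18.3, 'n': 57, 'z': 50.0}
```

View pics/s13.png

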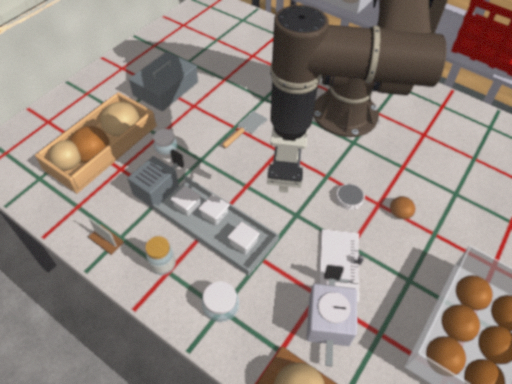

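```bash
python3 -m jog '[[[0,0,0,0,0,0,86],[0,0,0,0,0,0,86],[0,0,0,0,0,0,86],[0,0,0,0,0,0,86],[0,0,0,0,0,0,86],[0,0,0,0,0,0,86],[0,0,0,0,0,0,86],[0,0,0,0,0,0,86],[0,0,0,0,0,0,86],[0,0,0,0,0,0,86],[0,0,0,0,0,0,86],[0,0,0,0,0,0,86],[0,0,0,0,0,0,86],[0,0,0,0,0,0,86],[0,0,0,0,0,0,86],[0,0,0,0,0,0,86]]]'
python3 -c "
from station import arm
print(arm.job_done())"
```

```text
t: 41.62
eef_pos: [0.5239, 0.0675, 0.2316]
ee_rot: [-3.142, 0.0, -1.08]
force: [-0.1, 0.2, -0.3]
width: 0.0861
gripper_force: 0.0
the job is handed in; nothing more can be done
None
```

The job is handed in at about 42 s, with no verdict returned: all three square tubs found stand flat in the tray (one got knocked about 30 mm aside but stayed inside), the shutter knob is home, and the slide was drawn about 64 mm to the marker, held over a second and let go, and is back home in the last picture.

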